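Lay out the supply kit in its nests and clip in its board

TASK

Lay out the kit for the next power supply: put each of the two upright transformers on its foot, right down in the grey nest whose pocket is cut to its size, and lay the toroid choke flat in the round nest with its wire ends in the notch. Slide the bare long edge of the green interface board under the sprung steel clip of the steel board holder, square and flat on the base, until that edge is up against the two stops. Do not knock the solder spool or the flux tin about.

Things in the scene. Friction and masses are not known exactly. Their poses are not given: they have to be found in the camera images.
- large_transformer: Larger of two upright transformers: dark core, yellow winding, black foot. Foot 30 (x) x 34 (y) mm, 32 mm tall, 90 g. Origin: centre of underside, z up. Grip near the top across the core's flat ends, 34 mm apart along y (core 14 mm wide in x), or across the winding, 28 mm along x at 8 to 28 mm up. The many smaller bits strewn about the bench are only scatter.
- small_transformer: Smaller of the two, same look (its look-alikes under 20 mm tall are only scatter): foot 24 (x) x 28 (y) mm, 26 mm tall, 90 g. Origin: centre of underside, z up. Grip near the top across the core's ends, 28 mm apart along y (core 10 mm wide in x), or across the winding, 22 mm along x at 7 to 22 mm up.
- toroid: Copper-wound ring choke lying flat, 52 mm outside diameter, 17 mm tall, 120 g. Origin: underside, 9 mm from the ring's centre, which lies at (0, +9) mm in its own x, y; the wire ends point to -y (out to y = -35 mm). Treat it as a solid disc: grip across the outside, in any direction.
- interface_board: Green circuit board 48 (x) x 80 (y) mm, flat, top face 3 mm over its origin (centre of underside), 40 g. Green terminal block on top at x 12 to 20, y -32 to -8 mm, up to z 12 mm: grip the board by this, across its ends (24 mm along y) or sides (8 mm along x). White capacitor at (12, 30) mm. The bare long edge, which goes under the clip, is at x = -24 mm.
- large_nest: Grey nest, 60 x 64 mm outside, 17 mm tall, for the larger transformer. Origin: centre of underside; the foot sits on the pocket floor at z 6 mm, its 30 mm side along nest x, its 34 mm side along nest y (2 mm clearance a side, pocket 34 x 38 mm). The mouth funnels 6 mm wider each side over the top 8 mm.
- small_nest: Grey nest, 54 x 58 mm outside, 17 mm tall, for the smaller transformer. Origin: centre of underside; the foot sits on the pocket floor at z 6 mm, its 24 mm side along nest x, its 28 mm side along nest y (2 mm clearance a side, pocket 28 x 32 mm). The mouth funnels 6 mm wider each side over the top 8 mm.
- ring_nest: Round grey nest for the toroid, 79 mm across, 11 mm tall, with a 29 mm wide notch for the wire ends at its -y side (to y = -43 mm). Pocket radius 29 mm, funnelled to 34 mm at the top, centred at (0, +9) mm from the origin; floor at z 5 mm. The toroid is right when its origin and axes lie over those of the nest.
- board_holder: Dark steel base 74 (x) x 104 (y) mm, top at z 10 mm, mouth to -x; x runs in under the clip. Stops at x +12 mm, side guides 88 mm apart. Steel clip 50 mm wide, hinged behind the stops: nose 0.5 mm over the base at x +5 mm, lip rising to z 19 mm at x -11 mm; a board pushed to +x (6 N, not pressed down) lifts it. Home: board origin at (-12, 0) mm, half a turn round (board -x to holder +x).
- spool: Bystander: white solder spool, 58 x 73 x 46 mm, standing loose behind the work. Origin: centre of underside.
- tin: Bystander: round flux tin with red lid, 59 mm across, 18 mm tall, standing loose behind the work. Origin: centre of underside. (A tall monitor on a foot, fixed, stands at the far right of the bench, about x 0.48, y -0.58 m from the robot: keep the arm clear of it.)
Not all that is in view belongs to the job. Leave any purple or yellow look-alike of the large_nest alone.

How it is judged:
At the end, for the whole second after the job is handed in: Each transformer upright in its own nest (within 6 mm of its middle, foot within 3 mm of the floor), toroid flat in the round nest, origin within 9 mm of the nest's, board flat under the clip, edge within 4.5 mm of the stops, within 10 mm sideways and 0.15 rad of square; all at rest (horizontal distance between large_transformer and large_nest below 0.006 m and z of large_transformer in the frame of large_nest below 0.009 m and angle between each of large_transformer, small_transformer, toroid's own z axis and vertical below 0.12 rad and linear speed of each of large_transformer, small_transformer, toroid, interface_board below 0.02 m/s and angular speed of each of large_transformer, small_transformer, toroid, interface_board below 0.3 rad/s and horizontal distance between small_transformer and small_nest below 0.006 m and z of small_transformer in the frame of small_nest below 0.009 m and horizontal distance between toroid and ring_nest below 0.009 m and z of toroid in the frame of ring_nest below 0.008 m and x of interface_board in the frame of board_holder between -0.0165 and -0.009 m and y of interface_board in the frame of board_holder between -0.01 and 0.01 m and z of interface_board in the frame of board_holder between 0.006 and 0.013 m and angle between interface_board's own z axis and vertical below 0.1 rad and angle between the x axis of interface_board and the x axis of board_holder, either way round below 0.15 rad); the robot touches nothing.
It fails at once if the solder spool is knocked out of place (distance of spool from where it was at the start of the episode above 0.02 m).
It fails at once if the flux tin is knocked out of place (distance of tin from where it was at the start of the episode above 0.02 m).
It also fails if it takes over 115 s, if anything falls off the work surface, if the arm or the gripper's body presses on something with over 40 N, if the wrist force passes 120 N, or if a joint passes its speed limit or range.

ROBOT

A 7-joint arm with a two-finger parallel gripper is mounted at the origin on a cart in front of the work surface, level with it; the furniture and walls round the work are solid. World frame = base frame: x ahead of the robot, y to its left, z up, the work surface at z = 0. Lengths are in m, angles in rad, forces in N, time in s.
With the tool pointing down it reaches from about 0.425 to 0.95 m from the base axis. Payload 4.7 kg.
Tool frame: the origin (TCP) lies midway between the tips of the shut fingers; the grasp point (between the pads) lies 19 mm behind it; z points along the fingers, y is the line along which they close (so a half turn about z gives the same grasp; the last joint's range is limited). The gripper opens to 85 mm and grips with 20 to 120 N. Pads are 22 mm wide; open, the fingers measure 114 mm over their backs; the gripper's body (76 mm by 85 mm) begins 54 mm behind the grasp point. The pads swing forward as they close: fully open they stand 13 mm farther back than shut.
Start: joints at [1.085, 0.469, -0.049, 1.532, 0.024, 1.141, -0.082], TCP at [0.298, -0.606, 0.195] pointing down, gripper open.
Joint ranges: [-2.59, 2.59], [-0.33, 1.99], [-1.39, 1.29], [0.1, 2.45], [-1.04, 4.18], [0.21, 1.99], [-2.66, 2.66]. Speed limits (rad/s): [2.57, 2.57, 3.14, 3.14, 3.14, 3.14, 3.14].

INTERFACE

Orientations are given as a 3x3 rotation matrix whose columns are the frame's x, y, z axes.
In Python, from cell import monitor, imaging, job gives the robot as it stands.
- The arm moves only by the shell command python3 -m pendant 'ROWS'. ROWS is text: rows parted by semicolons, each of 7 numbers parted by spaces: the shift along the world's x, y, z as a fraction of full scale, then the turn, a rotation vector about the world's x, y, z as a fraction of full scale, then the gripper command: -1 is shut, 1 is fully open, values between are in proportion. In form: tx ty tz wx wy wz claw; .... A call has 1 to 12 rows; each row shifts and turns the commanded pose from where the row before left it; what a row does not reach is not made up. Full scale, the value 1, is 50 cm for a shift and pi/2 rad for a turn. A row lasts 1/10 s, in which the tool goes at most 50 mm and 8.59 degrees, less where a joint would pass 70% of its speed; a pose out of reach is approached as far as the arm can. A call with a number of a shift or a turn outside -1 to 1 is refused whole. A call with a gripper value outside its range is refused whole. The fingers move at their own pace and stop on an object; the grip force is fixed at half the most. Time passes only in rows, so rows that do not move let the fingers close. It gives the time, the measured TCP pose, the force, the opening and the grip force at its end, in the units of the state.
- monitor.get_obs(): the state, without advancing time (a new reading comes with each control period).
- imaging.capture(name): name is "scene" or "top"; returns the picture (420x560x3 uint8, red, green, blue); there is no depth.
- imaging.get_calibration(name): a dict with "vfov" (degrees; the focal length in pixels is half the picture's height over the tangent of half this angle, whatever the lens; pixels are square), "cx", "cy" (the principal point, pixels), "k1" (the pictures are not rectified: a ray, as slopes to the right and down, at radius r is drawn at 1 + k1 r^2 times it, then the intrinsics apply), "rvec" (rotation vector, rad) and "tvec" (3), from world to camera coordinates, as OpenCV has them. Camera axes: x right, y down, z forward; pixel columns grow to the right and rows downward; lengths in m; the calibration is good to about 2 mm. A picture is of the moment at which its call begins. get_calibration takes no time and is no camera call.
- job.sign_off(): hands the job in; it is judged then, once.
The state is a dict: "time": time; "q": joint angles; "joint_vel": joint speeds; "effort": joint torques, N m; "position": TCP position; "tool_rot": TCP orientation; "wrist_force": force on the tool from outside, world axes, zero at the start; "wrist_torque": the same for the moment, N m; "grip_width": finger opening in m; "grip_force": force on a finger pad.
Only numpy, scipy, OpenCV 4.12 (cv2) and the standard library are available. Lean on these libraries where they do the work, as an engineer would, in place of code of your own. Each camera call takes 0.05 s, during which the arm holds its last target. There are 200 camera calls.

## Working session

There is one attempt and no reset: what is moved stays moved. The work goes in short steps, Python scripts to look and compute and a shell command to move; the robot and the scene stay as the last step left them, time stands still between calls to the robot, and variables do not carry over. Pictures are saved under pics/ and viewed, at most 14 in all, crops included, and the job is handed in when it is done.

```bash
mkdir -p pics; ls; python3 - <<'E'
from cell import monitor, imaging
import cv2
for n in("scene","top"):
    im=imaging.capture(n); cv2.imwrite(f"pics/{n}0.png",cv2.resize(im[:,:,::-1],(800,600),interpolation=cv2.INTER_CUBIC)); cv2.imwrite(f"pics/raw_{n}0.png",im[:,:,::-1])
    print(imaging.get_calibration(n))
o=monitor.get_obs();print(o)
E
```

```text
pics
{'vfov': 49.64655705954823, 'cx': 276.69828971650554, 'cy': 203.91844795600068, 'k1': 0.023331131229002666, 'rvec': array([ 1.19662137, -2.3598498 ,  0.94490702]), 'tvec': array([0.39066589, 0.31150231, 0.87679808])}
{'vfov': 51.59256918575382, 'cx': 278.71091897923577, 'cy': 216.2409103390229, 'k1': -0.0019140777982491362, 'rvec': array([ 2.13735319, -2.08152988,  0.17728141]), 'tvec': array([0.09069637, 0.57466858, 1.0532598 ])}
{'time': 0.1, 'q': array([ 1.08510429,  0.46937823, -0.04861624,  1.53355324,  0.0240981 ,
        1.14102521, -0.08227121]), 'joint_vel': array([ 8.91786668e-04, -2.11168135e-03,  1.07321845e-03, -4.07628791e-03,
        2.04490681e-04,  7.74762173e-04, -6.81977785e-05]), 'effort': array([ 5.14020703e-04, -5.11515248e+01, -4.73145163e-02, -2.38390481e+01,
        1.06973384e-02,  4.39557218e-03,  1.52814056e-05]), 'position': array([ 0.29748696, -0.60525573,  0.19436372]), 'tool_rot': array([[ 8.97438709e-01,  4.41138386e-01, -8.29925208e-04],
       [ 4.41139164e-01, -8.97437331e-01,  1.57301709e-03],
       [-5.08876423e-05, -1.77779894e-03, -9.99998418e-01]]), 'wrist_force': array([ 0.1735888 , -0.11887045, -0.4155034 ]), 'wrist_torque': array([ 0.00762978, -0.01363832, -0.07607994]), 'grip_force': 0.0, 'grip_width': 0.08508877179018082}
```

View pics/top0.png

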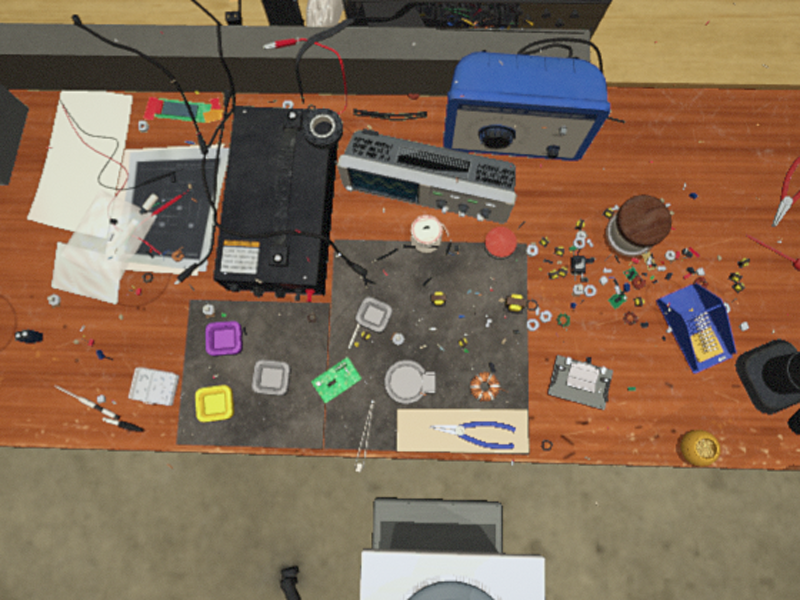

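View pics/scene0.png

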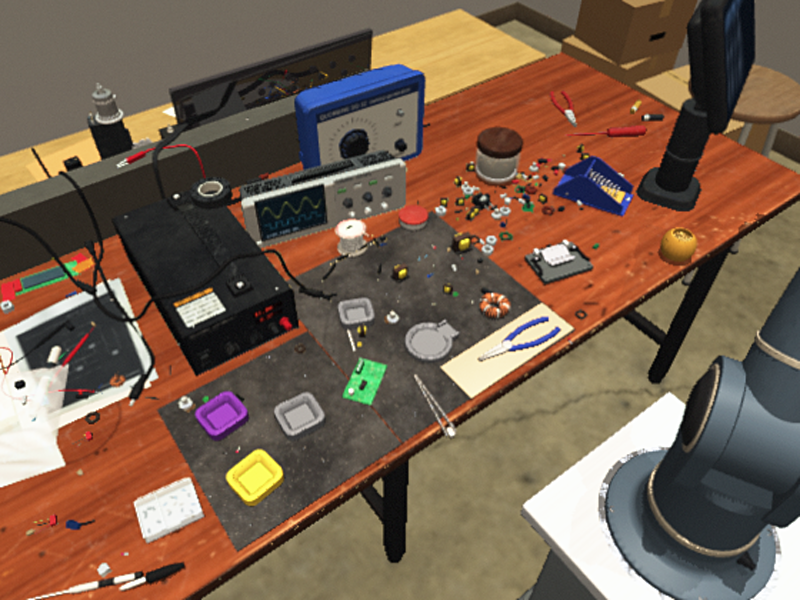

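Top view: large nest about (270,378), small nest (373,314), ring nest (408,382), transformers (438,298) and (515,302), toroid (485,386), board (337,380), holder (580,380). Tin (500,242) and spool (427,232) stand behind. Enlarging now.

```bash
cat > h.py <<'E'
import numpy as np, cv2
from cell import monitor, imaging
def cal(n):
    c=imaging.get_calibration(n); f=210/np.tan(np.radians(c['vfov'])/2)
    return c,f,cv2.Rodrigues(c['rvec'])[0]
def proj(n,P):
    c,f,R=cal(n); p=np.atleast_2d(P)@R.T+c['tvec']; s=p[:,:2]/p[:,2:]
    s=s*(1+c['k1']*(s**2).sum(1,keepdims=True)); return s*f+[c['cx'],c['cy']]
def pix(n,uv,z):
    c,f,R=cal(n); d=(np.atleast_2d(uv)-[c['cx'],c['cy']])/f; s=d.copy()
    for _ in range(8): s=d/(1+c['k1']*(s**2).sum(1,keepdims=True))
    r=np.c_[s,np.ones(len(s))]@R; C=-R.T@c['tvec']
    return C+r*((z-C[2])/r[:,2])[:,None]
def crop(n,u,v,w,h,k,name,im=None):
    im=imaging.capture(n) if im is None else im
    a=cv2.resize(im[v:v+h,u:u+w,::-1],None,fx=k,fy=k,interpolation=cv2.INTER_CUBIC)
    for i in range(0,w,10): cv2.putText(a,str(u+i),(i*k,8),0,.33,(0,255,255),1); cv2.line(a,(i*k,10),(i*k,16),(0,255,255),1)
    for i in range(0,h,10): cv2.putText(a,str(v+i),(0,i*k+4),0,.33,(0,255,255),1); cv2.line(a,(22,i*k),(28,i*k),(0,255,255),1)
    cv2.imwrite(f'pics/{name}.png',a)
E
python3 - <<'E'
from h import *
t=cv2.imread('pics/raw_top0.png')[:,:,::-1]
crop('top',165,195,133,98,6,'tl',t); crop('top',260,195,133,98,6,'tm',t)
crop('top',365,195,80,98,6,'tr',t)
print(pix('top',np.array([[270,378],[373,314],[408,382],[438,298],[515,302],[485,386],[337,380],[580,380],[427,232],[500,242]])*.7,0.015).round(3))
print(pix('top',[[193,210]],0)[0]-pix('top',[[192,210]],0)[0])
E
```

```text
[[ 0.446  0.337  0.015]
 [ 0.569  0.153  0.015]
 [ 0.446  0.085  0.015]
 [ 0.603  0.034  0.015]
 [ 0.598 -0.109  0.015]
 [ 0.442 -0.054  0.015]
 [ 0.446  0.214  0.015]
 [ 0.457 -0.225  0.015]
 [ 0.73   0.056  0.015]
 [ 0.713 -0.082  0.015]]
[ 6.52333243e-05 -2.71820881e-03  0.00000000e+00]
```

View pics/tl.png

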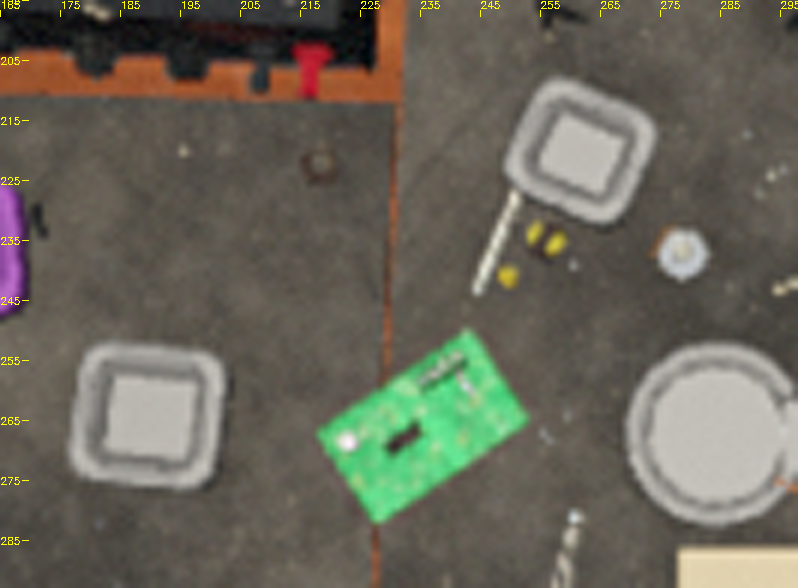

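View pics/tm.png

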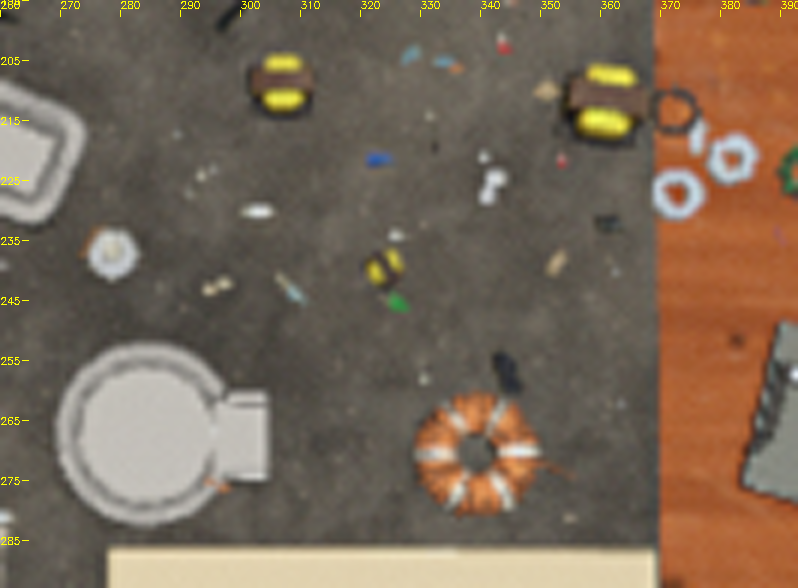

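View pics/tr.png

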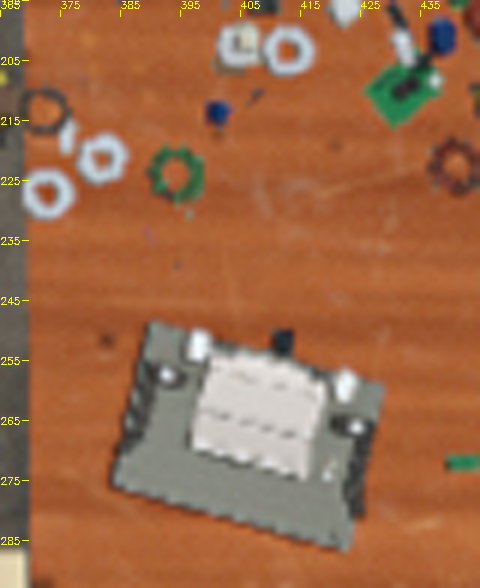

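The crops show the layout clearly. The board capacitor is at crop (347,441), so its terminal side faces upper-left. The toroid leads and the ring notch both point image-right, and the holder mouth faces image-down. Next I'll fit poses from masks in both cameras.

```bash
cat > fit.py <<'E'
from h import *
from scipy.optimize import minimize
def box(x0,x1,y0,y1,z0,z1): return np.array([[x,y,z] for x in(x0,x1) for y in(y0,y1) for z in(z0,z1)])/1000
a=np.linspace(0,2*np.pi,40,endpoint=False)
def cyl(r,cy,z0,z1): return np.vstack([np.c_[r*np.cos(a),cy+r*np.sin(a),a*0+z] for z in(z0,z1)])/1000
def rnd(lx,ly,r,z): return np.vstack([np.c_[np.sign(np.cos(a))*(lx/2-r)+r*np.cos(a),np.sign(np.sin(a))*(ly/2-r)+r*np.sin(a),a*0+k] for k in(0,z)])/1000
gray=lambda h,s,v:(s<45)&(v>105)
yel=lambda h,s,v:(h>22)&(h<36)&(s>110)&(v>110)
M={'large_nest':([rnd(60,64,12,17)],gray,(.446,.337,-.06)),'small_nest':([rnd(54,58,12,17)],gray,(.569,.153,-.42)),
'ring_nest':([cyl(39.5,9,0,11),box(-19,19,-43,0,0,11)],gray,(.445,.076,-.02)),
'board':([box(-24,24,-40,40,0,3),box(12,20,-32,-8,3,12)],lambda h,s,v:(h>40)&(h<85)&(s>70)&(v>70),(.446,.214,.61)),
'toroid':([cyl(26,0,0,17)],lambda h,s,v:((h<16)&(s>90)&(v>100))|((v>140)),(.442,-.054,0)),
'holder':([box(-37,37,-52,52,0,10)],lambda h,s,v:(s<95),(.45,-.225,-.21)),
'large_T':([box(-14,14,-10,10,8,28)],yel,(.598,-.109,-.12)),'small_T':([box(-11,11,-8,8,7,22)],yel,(.603,.034,0))}
def run(names,ims):
  for k in names:
    parts,mf,p0=M[k]; free=k.endswith('_T')
    for n in ims:
        im=ims[n]; H=cv2.cvtColor(im,cv2.COLOR_RGB2HSV).astype(int); m=mf(*np.moveaxis(H,2,0)).astype(np.uint8)
        c=proj(n,[p0[0],p0[1],.01])[0]; S=8; R=44; o=(c-R).astype(int)
        m=m[o[1]:o[1]+2*R,o[0]:o[0]+2*R]
        if free: m=cv2.morphologyEx(m,cv2.MORPH_CLOSE,np.ones((9,9)))
        else: m=cv2.morphologyEx(m,cv2.MORPH_CLOSE,np.ones((3,3)))
        L=cv2.connectedComponents(m)[1]; ids=L[R-9:R+10,R-9:R+10]; ids=ids[ids>0]; m=(L==np.bincount(ids).argmax()).astype(np.uint8)
        cs=cv2.findContours(m,cv2.RETR_EXTERNAL,cv2.CHAIN_APPROX_NONE)[0]; cv2.drawContours(m,cs,-1,1,-1)
        big=cv2.resize(m*255,None,fx=S,fy=S,interpolation=cv2.INTER_LINEAR)>127
        def ren(p):
            w=p[3] if free else 1; r=np.zeros(big.shape,np.uint8); C,s=np.cos(p[2]),np.sin(p[2])
            for q in parts:
                q=q*[1,w,1]; P=np.c_[p[0]+C*q[:,0]-s*q[:,1],p[1]+s*q[:,0]+C*q[:,1],q[:,2]]
                uv=((proj(n,P)-o+.5)*S-.5).astype(np.float32); cv2.fillConvexPoly(r,cv2.convexHull(uv).round().astype(np.int32),1)
            return r>0
        f=lambda p:1-(ren(p)&big).sum()/(ren(p)|big).sum()
        p0_=np.array(list(p0)+([1] if free else [])); d=np.array([.008,.008,.15]+([.2] if free else []))
        r=minimize(f,p0_,method='Nelder-Mead',options=dict(initial_simplex=np.vstack([p0_]+[p0_+d*e for e in np.eye(len(d))]),xatol=1e-4,fatol=1e-4))
        print(k,n,r.x.round(4),'IoU',round(1-r.fun,3),'mask',m.sum())
if __name__=='__main__':
    run(M,{n:cv2.imread(f'pics/raw_{n}0.png')[:,:,::-1].copy() for n in('top','scene')})
E
python3 fit.py
```

```text
large_nest top [ 0.4494  0.3399 -0.0524] IoU 0.679 mask 844
large_nest scene [ 0.453   0.3339 -0.1023] IoU 0.847 mask 706
small_nest top [ 0.5713  0.1536 -0.378 ] IoU 0.604 mask 722
small_nest scene [ 0.5757  0.1484 -0.3919] IoU 0.803 mask 389
ring_nest top [0.4481 0.0806 0.0136] IoU 0.966 mask 832
ring_nest scene [0.4503 0.0761 0.0044] IoU 0.882 mask 749
board top [0.4476 0.2185 0.6116] IoU 0.939 mask 605
board scene [0.4465 0.2176 0.6154] IoU 0.964 mask 662
toroid top [ 0.4424 -0.0534  0.1855] IoU 0.935 mask 338
toroid scene [ 0.4462 -0.0595  0.1762] IoU 0.781 mask 275
holder top [ 0.4557 -0.227  -0.2481] IoU 0.948 mask 1185
holder scene [ 0.4564 -0.2292 -0.2336] IoU 0.934 mask 862Traceback (most recent call last):
  File "fit.py", line 38, in <module>
    run(M,{n:cv2.imread(f'pics/raw_{n}0.png')[:,:,::-1].copy() for n in('top','scene')})
    ~~~^^^^^^^^^^^^^^^^^^^^^^^^^^^^^^^^^^^^^^^^^^^^^^^^^^^^^^^^^^^^^^^^^^^^^^^^^^^^^^^^^
  File "fit.py", line 35, in run
    r=minimize(f,p0_,method='Nelder-Mead',options=dict(initial_simplex=np.vstack([p0_]+[p0_+d*e for e in np.eye(len(d))]),xatol=1e-4,fatol=1e-4))
    res = _minimize_neldermead(fun, x0, args, callback, bounds=bounds,
                               **options)
    fxcc = func(xcc)
    fx = function(np.copy(x), *(wrapper_args + args))
  File "fit.py", line 33, in <lambda>
    f=lambda p:1-(ren(p)&big).sum()/(ren(p)|big).sum()
                                     ~~~^^^
  File "fit.py", line 31, in ren
    uv=((proj(n,P)-o+.5)*S-.5).astype(np.float32); cv2.fillConvexPoly(r,cv2.convexHull(uv).round().astype(np.int32),1)
         ~~~~^^^^^
  File "h.py", line 7, in proj
    c,f,R=cal(n); p=np.atleast_2d(P)@R.T+c['tvec']; s=p[:,:2]/p[:,2:]
          ~~~^^^
  File "h.py", line 4, in cal
    c=imaging.get_calibration(n); f=210/np.tan(np.radians(c['vfov'])/2)
ValueError: time passes only in moves, steps and waits
```

```bash
sed -i 's/^def cal(n):/import functools\n@functools.cache\ndef cal(n):/' h.py; sed -i 's/(s<45)&(v>105)/(s<45)\&(v>135)/; s/|((v>140))/|((v>165)\&(s<60))/' fit.py
sed -i "s/print(k,n,r.x/cv2.imwrite(f'pics\/m_{k}_{n}.png',m*255);print(k,n,r.x/" fit.py
python3 fit.py
python3 - <<'E'
import cv2,numpy as np
ks=['large_nest','small_nest','ring_nest','toroid','large_T','small_T']
cv2.imwrite('pics/masks.png',cv2.resize(np.vstack([np.hstack([cv2.imread(f'pics/m_{k}_{n}.png') for k in ks]) for n in('top','scene')]),None,fx=1.5,fy=1.5))
E
```

```text
large_nest top [ 0.4488  0.3392 -0.0836] IoU 0.91 mask 532
large_nest scene [ 0.4549  0.3338 -0.1155] IoU 0.814 mask 677
small_nest top [ 0.5704  0.1538 -0.3627] IoU 0.852 mask 451
small_nest scene [ 0.5765  0.1474 -0.4857] IoU 0.753 mask 361
ring_nest top [0.4478 0.0801 0.0157] IoU 0.958 mask 791
ring_nest scene [0.4515 0.0755 0.011 ] IoU 0.841 mask 711
board top [0.4476 0.2185 0.6116] IoU 0.939 mask 605
board scene [0.4465 0.2176 0.6154] IoU 0.964 mask 662
toroid top [ 0.4424 -0.0534  0.1855] IoU 0.935 mask 338
toroid scene [ 0.4458 -0.0594  0.1864] IoU 0.764 mask 267
holder top [ 0.4557 -0.227  -0.2481] IoU 0.948 mask 1185
holder scene [ 0.4564 -0.2292 -0.2336] IoU 0.934 mask 862
large_T top [ 0.5979 -0.1094 -0.0988  0.8393] IoU 0.898 mask 88
large_T scene [ 0.5854 -0.1122  0.8158 -0.2283] IoU 0.58 mask 44
small_T top [0.6039 0.0325 0.0163 1.0912] IoU 0.914 mask 60
small_T scene [0.5962 0.0274 1.2564 0.1797] IoU 0.6 mask 30
```

View pics/masks.png

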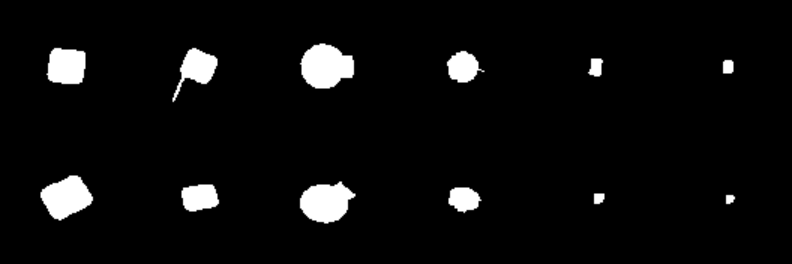

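Top-view fits are reliable (board and holder agree in both cameras within 2 mm). Scene masks lose the shaded walls, so I use the top ones. I start with the large transformer, moving sideways first to stay clear of the monitor.

```bash
python3 -m pendant '0 .09 0 0 0 .054 .3;0 .09 0 0 0 .054 .3;0 .09 0 0 0 .054 .3;0 .09 0 0 0 .054 .3;0 .09 0 0 0 .054 .3;0 .09 0 0 0 .054 .3;.08 .05 0 0 0 .054 .3;.08 .05 0 0 0 .054 .3;.08 .05 0 0 0 .054 .3;.08 .05 0 0 0 .054 .3;.08 .05 0 0 0 .054 .3;.08 .05 0 0 0 .054 .3'
cat > st.py <<'E'
import sys
from cell import monitor
import numpy as np
o=monitor.get_obs();p=o['position'];R=o['tool_rot']
print('t',o['time'],'p',p.round(4),'yaw_y deg',np.degrees(np.arctan2(R[1,1],R[0,1])).round(2),'z',R[:,2].round(3),'w',round(o['grip_width'],4),'gf',round(o['grip_force'],1),'F',o['wrist_force'].round(1),'q7',o['q'][6].round(2))
if len(sys.argv)>4:
    t=np.array(list(map(float,sys.argv[1:4]))); print('units',((t-p)/.5).round(4),'turn units',(((float(sys.argv[4])-np.degrees(np.arctan2(R[1,1],R[0,1]))+90)%180-90)/90).round(4))
E
python3 st.py .598 -.109 .09 -5.7
```

```text
time: 1.3
position: [0.5389, -0.1847, 0.1951]
tool_rot: [[0.093, 0.996, -0.0], [0.996, -0.093, -0.0], [-0.0, -0.0, -1.0]]
wrist_force: [0.2, -0.9, 0.2]
grip_width: 0.0557
grip_force: 0.0
t 1.3 p [ 0.5389 -0.1847  0.1951] yaw_y deg -5.32 z [-0. -0. -1.] w 0.0557 gf 0.0 F [ 0.2 -0.9  0.2] q7 0.01
units [ 0.1183  0.1514 -0.2101] turn units -0.0042
```

```bash
python3 -m pendant '.059 .076 0 0 0 -.004 .3;.0593 .0754 0 0 0 0 .3;0 0 -.1 0 0 0 .3;0 0 -.1 0 0 0 .3;0 0 -.06 0 0 0 .3;0 0 0 0 0 0 .3'
python3 st.py .598 -.109 .015 -5.7
python3 - <<'E'
from h import *
a=imaging.capture('top');b=imaging.capture('scene')
c=proj('top',[.598,-.109,.03])[0].astype(int);d=proj('scene',[.598,-.109,.03])[0].astype(int);print(c,d)
k=9
z=[cv2.resize(i[q[1]-32:q[1]+32,q[0]-22:q[0]+22,::-1],None,fx=k,fy=k,interpolation=2) for i,q in((a,c),(b,d))]
cv2.imwrite('pics/lt1.png',np.hstack(z))
E
```

```text
time: 1.9
position: [0.5926, -0.1098, 0.0603]
tool_rot: [[0.102, 0.995, -0.011], [0.995, -0.102, 0.002], [0.001, -0.011, -1.0]]
wrist_force: [-1.3, -0.1, -1.2]
grip_width: 0.0551
grip_force: 0.0
t 1.9 p [ 0.5926 -0.1098  0.0603] yaw_y deg -5.84 z [-0.011  0.002 -1.   ] w 0.0551 gf 0.0 F [-1.3 -0.1 -1.2] q7 -0.24
units [ 0.0108  0.0016 -0.0905] turn units 0.0016
[361 210] [322 164]
```

View pics/lt1.png

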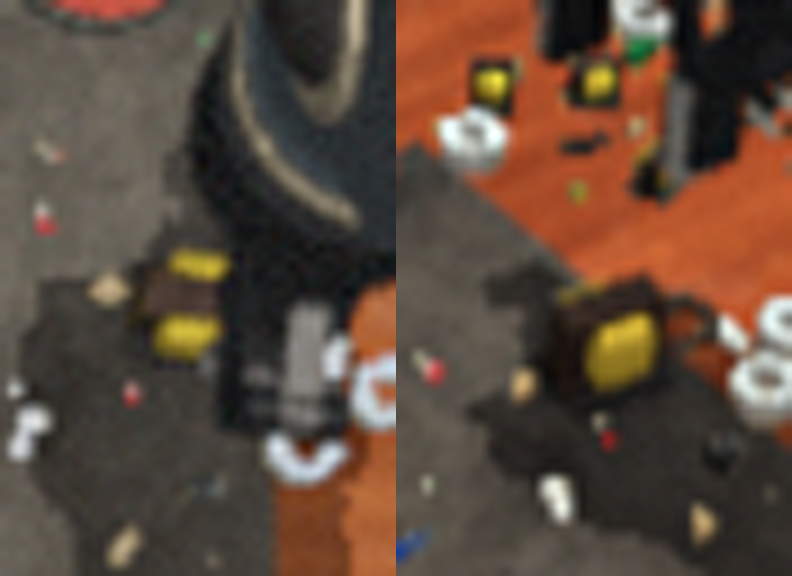

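The transformer shows at the centre of both crops, as predicted. The gripper seems to sit to the right of it, so I project the TCP to check.

```bash
python3 - <<'E'
from h import *
o=monitor.get_obs();p=o['position'];print(p,o['time'])
for n in('top','scene'):print(n,proj(n,[p,p+[.03,0,.01],p-[.03,0,-.01],p+[0,0,.1],[.598,-.109,.032]]).round(1))
crop('top',320,160,80,75,7,'a'); crop('scene',280,110,80,75,7,'b')
a=cv2.imread('pics/a.png');b=cv2.imread('pics/b.png');cv2.imwrite('pics/ab.png',cv2.resize(np.hstack([a,b]),None,fx=.71,fy=.71,interpolation=3))
E
```

```text
[ 0.5971975  -0.10997907  0.06561641] 2.0
top [[364.1 207.8]
 [364.7 195.4]
 [364.9 218.8]
 [371.6 198.7]
 [361.6 210.2]]
scene [[324.1 154.6]
 [317.1 145.8]
 [331.9 157.7]
 [327.4 123.8]
 [322.7 164.1]]
```

View pics/ab.png

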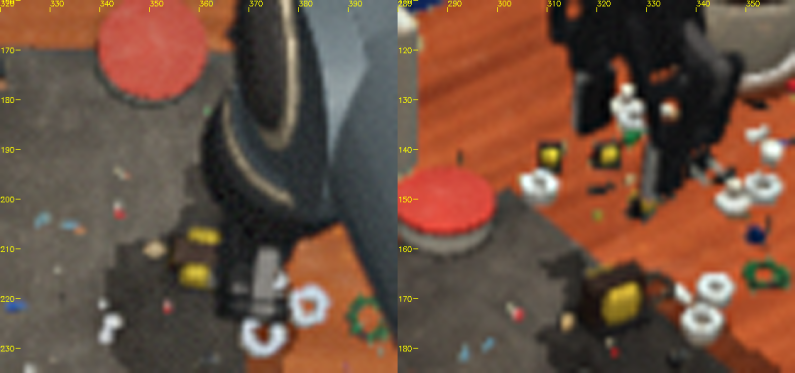

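The fingertips straddle the transformer as predicted; the sideways look is parallax. The arm needed an extra tick to settle. Descending and closing.

```bash
python3 -m pendant '.002 .002 -.05 0 0 0 .3;0 0 -.048 0 0 0 .3;0 0 0 0 0 0 .3;0 0 0 0 0 0 -1;0 0 0 0 0 0 -1;0 0 0 0 0 0 -1;0 0 0 0 0 0 -1;0 0 0 0 0 0 -1'; python3 st.py .598 -.109 .015 -5.7
```

```text
time: 2.9
position: [0.5983, -0.1092, 0.0169]
tool_rot: [[0.102, 0.995, 0.001], [0.995, -0.102, -0.0], [-0.0, 0.001, -1.0]]
wrist_force: [-0.1, -0.1, -0.9]
grip_width: 0.0001
grip_force: 0.0
t 2.9 p [ 0.5983 -0.1092  0.0169] yaw_y deg -5.87 z [ 0.001 -0.    -1.   ] w 0.0001 gf 0.0 F [-0.1 -0.1 -0.9] q7 -0.27
units [-0.0005  0.0004 -0.0039] turn units 0.0019
```

The fingers closed fully on nothing, so something is offset. I need to look before moving.

```bash
python3 - <<'E'
from h import *
o=monitor.get_obs();p=o['position'];print(p,o['time'],o['grip_width'])
for n in('top','scene'):print(n,proj(n,[p,p+[0,0,.1],[.598,-.109,.032]]).round(1))
crop('top',335,180,57,60,7,'a'); crop('scene',295,130,57,60,7,'b')
a=cv2.imread('pics/a.png');b=cv2.imread('pics/b.png');cv2.imwrite('pics/ab2.png',np.hstack([a,b]))
E
```

```text
[ 0.59825181 -0.10917935  0.01692583] 2.9 0.00012264358410689759
top [[360.7 211.3]
 [367.4 202.9]
 [361.6 210.2]]
scene [[322.2 168.2]
 [325.2 139.2]
 [322.7 164.1]]
```

View pics/ab2.png

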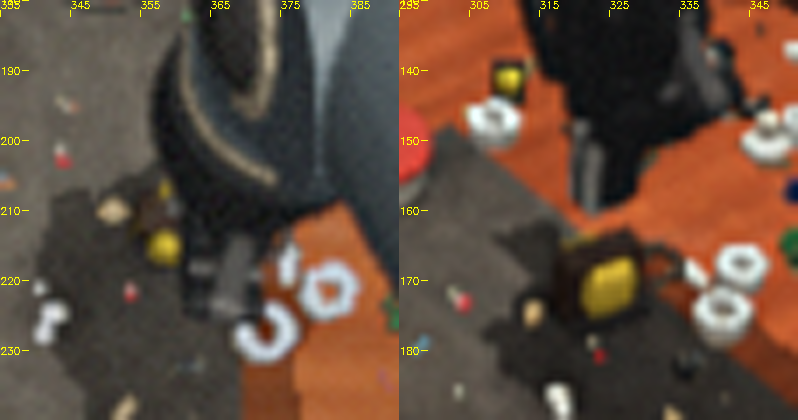

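In the scene view the shut tips end at (322,160), about 8 px (~27 mm) higher than the state's TCP would project. The transformer is untouched. I test this by touching the bare mat beside it with the shut fingers.

```bash
python3 -m pendant '0 0 .06 0 0 0 -1;-.08 0 0 0 0 0 -1;-.05 0 0 0 0 0 -1;0 0 -.05 0 0 0 -1;0 0 -.03 0 0 0 -1;0 0 0 0 0 0 -1;0 0 0 0 0 0 -1'|grep -E 'posi|force'; python3 - <<'E'
from h import *
o=monitor.get_obs();p=o['position'];print(p,o['tool_rot'].round(3))
for n in('top','scene'):print(n,proj(n,[p,p+[0,0,.028],p+[0,0,.1]]).round(1))
c=[proj(n,p+[0,0,.02])[0].astype(int) for n in('top','scene')]
crop('top',c[0][0]-28,c[0][1]-30,57,60,7,'a'); crop('scene',c[1][0]-28,c[1][1]-30,57,60,7,'b')
a=cv2.imread('pics/a.png');b=cv2.imread('pics/b.png');cv2.imwrite('pics/ab3.png',np.hstack([a,b]))
E
```

```text
position: [0.5335, -0.1088, 0.0061]
wrist_force: [0.6, -0.0, 0.1]
grip_force: 0.0
[ 0.53347179 -0.10877867  0.0061305 ] [[ 0.102  0.995 -0.   ]
 [ 0.995 -0.102  0.001]
 [ 0.001 -0.    -1.   ]]
top [[360.  236.2]
 [361.8 234.6]
 [366.8 230.1]]
scene [[337.5 184.4]
 [338.6 176.8]
 [341.6 155.7]]
```

View pics/ab3.png

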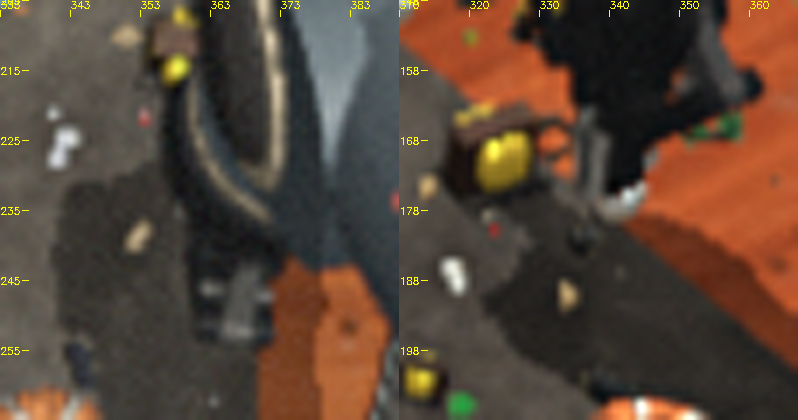

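The tip ends at about scene (338,177), again matching "28 mm higher than stated" (338.6,176.8). I keep lowering to touch.

```bash
python3 -m pendant '0 0 -.02 0 0 0 -1;0 0 0 0 0 0 -1'|grep -E 'posi|force'; python3 -m pendant '0 0 -.01 0 0 0 -1;0 0 0 0 0 0 -1'|grep -E 'posi|force';python3 -m pendant '0 0 -.01 0 0 0 -1;0 0 0 0 0 0 -1'|grep -E 'posi|force'
```

```text
position: [0.5323, -0.109, -0.0045]
wrist_force: [-0.4, -0.8, -0.6]
grip_force: 0.0
position: [0.5325, -0.1091, -0.0093]
wrist_force: [-1.5, 0.1, -0.0]
grip_force: 0.0
position: [0.5325, -0.1091, -0.0142]
wrist_force: [0.8, -0.5, 0.1]
grip_force: 0.0
```

```bash
python3 -m pendant '0 0 -.01 0 0 0 -1;0 0 0 0 0 0 -1'|grep -E 'posi|force'; python3 -m pendant '0 0 -.006 0 0 0 -1;0 0 0 0 0 0 -1'|grep -E 'posi|wrist';python3 -m pendant '0 0 -.006 0 0 0 -1;0 0 0 0 0 0 -1'|grep -E 'posi|wrist'
```

```text
position: [0.5325, -0.1091, -0.0192]
wrist_force: [0.2, 0.1, 0.8]
grip_force: 0.0
position: [0.5327, -0.1091, -0.022]
wrist_force: [0.6, -0.0, 0.5]
position: [0.5327, -0.1091, -0.025]
wrist_force: [0.3, 0.1, 0.4]
```

```bash
python3 -m pendant '0 0 -.004 0 0 0 -1;0 0 0 0 0 0 -1'|grep -E 'posi|wrist'; python3 -m pendant '0 0 -.004 0 0 0 -1;0 0 0 0 0 0 -1'|grep -E 'posi|wrist'
```

```text
position: [0.5328, -0.1091, -0.0269]
wrist_force: [0.2, -0.5, -0.9]
position: [0.5328, -0.1091, -0.0289]
wrist_force: [-0.3, 0.3, 0.0]
```

```bash
for i in 1; do python3 -m pendant '0 0 -.004 0 0 0 -1;0 0 0 0 0 0 -1'|grep -E 'posi|wrist'; done;  python3 -m pendant '0 0 -.004 0 0 0 -1;0 0 0 0 0 0 -1'|grep -E 'posi|wrist'; python3 - <<'E'
from h import *
o=monitor.get_obs();p=o['position'];print(p,o['time'])
for n in('top','scene'):print(n,proj(n,[p,p+[0,0,.03],p+[0,0,.1]]).round(1))
crop('scene',309,155,57,50,8,'b1')
E
```

```text
position: [0.5327, -0.1091, -0.0309]
wrist_force: [0.6, 0.5, 0.6]
position: [0.5327, -0.1091, -0.0329]
wrist_force: [-0.6, 0.2, 0.3]
[ 0.53271687 -0.10911036 -0.03290864] 5.8
top [[357.8 238.6]
 [359.6 237. ]
 [364.1 232.9]]
scene [[336.3 194.8]
 [337.5 187. ]
 [340.2 167.5]]
```

View pics/b1.png

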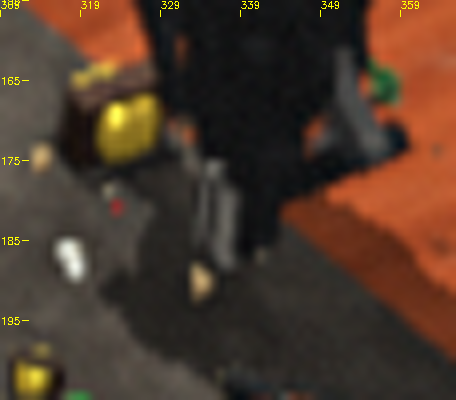

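The shut tips now end at about (337,188), essentially on the mat, with the state saying -33 mm. A couple more small steps should find contact.

```bash
for i in 1; do python3 -m pendant '0 0 -.003 0 0 0 -1;0 0 0 0 0 0 -1'|grep -E 'posi|wrist'; python3 -m pendant '0 0 -.003 0 0 0 -1;0 0 0 0 0 0 -1'|grep -E 'posi|wrist'; python3 -m pendant '0 0 -.003 0 0 0 -1;0 0 0 0 0 0 -1'|grep -E 'posi|wrist'; done
```

```text
position: [0.5328, -0.1091, -0.0343]
wrist_force: [-0.3, 0.6, 0.7]
position: [0.5329, -0.1091, -0.0358]
wrist_force: [0.0, -0.4, 0.8]
position: [0.533, -0.1092, -0.0359]
wrist_force: [-3.0, 0.5, 10.9]
```

Contact at state z = -0.0358: the true tip height is state z + 0.036, and x, y agree with the picture. I now use that offset to grasp the large transformer.

```bash
sed -i "s/p=o\['position'\];R/p=o['position']+[0,0,.0358];R/" st.py; python3 -m pendant '0 0 .1 0 0 0 .3;0 0 .04 0 0 0 .3;.065 0 0 0 0 0 .3;.065 0 0 0 0 0 .3;0 0 0 0 0 0 .3'>/dev/null; python3 st.py .598 -.109 .016 -5.7
```

```text
t 6.95 p [ 0.6024 -0.1087  0.0695] yaw_y deg -5.85 z [ 0.006  0.001 -1.   ] w 0.0553 gf 0.0 F [ 0.1 -0.3 -0.1] q7 -0.26
units [-0.0089 -0.0006 -0.107 ] turn units 0.0017
```

```bash
python3 -m pendant '0 0 -.06 0 0 0 .3;0 0 -.046 0 0 0 .3;0 0 0 0 0 0 .3;0 0 0 0 0 0 -1;0 0 0 0 0 0 -1;0 0 0 0 0 0 -1;0 0 0 0 0 0 -1'>/dev/null; python3 st.py .598 -.109 .016 -5.7
```

```text
t 7.65 p [ 0.599  -0.1091  0.0171] yaw_y deg -5.87 z [ 0.002 -0.    -1.   ] w 0.0273 gf 60.3 F [-1.2  0.2  5. ] q7 -0.3
units [-0.0019  0.0003 -0.0023] turn units 0.0019
```

```bash
python3 -m pendant '0 0 .08 0 0 0 -1;0 0 .08 0 0 0 -1;-.03 .0896 0 0 0 .002 -1;-.03 .0896 0 0 0 .002 -1;-.03 .0896 0 0 0 .002 -1;-.03 .0896 0 0 0 .002 -1;-.03 .0896 0 0 0 .002 -1;-.03 .0896 0 0 0 .002 -1;-.03 .0896 0 0 0 .002 -1;-.03 .0896 0 0 0 .002 -1;-.03 .0896 0 0 0 .002 -1;-.03 .0896 0 0 0 .002 -1'>/dev/null;python3 -m pendant '0 0 0 0 0 0 -1;0 0 0 0 0 0 -1'>/dev/null; python3 st.py .449 .339 .0231 -4
python3 - <<'E'
from h import *
o=monitor.get_obs();p=o['position']+[0,0,.0358]
c=[proj(n,p)[0].astype(int) for n in('top','scene')]; print(c,[proj(n,[.449,.339,.017])[0].round(1) for n in('top','scene')])
crop('top',c[0][0]-28,c[0][1]-30,57,60,7,'a'); crop('scene',c[1][0]-28,c[1][1]-20,57,60,7,'b')
a=cv2.imread('pics/a.png');b=cv2.imread('pics/b.png');cv2.imwrite('pics/ab4.png',np.hstack([a,b]))
E
```

```text
t 9.05 p [0.4469 0.3403 0.0958] yaw_y deg -3.86 z [ 0.  0. -1.] w 0.0267 gf 59.7 F [-0.2 -0.6 -1.3] q7 -1.09
units [ 0.0041 -0.0026 -0.1454] turn units -0.0015
[array([180, 261]), array([203, 267])] [array([188.2, 263.4]), array([207.4, 288.6])]
```

View pics/ab4.png

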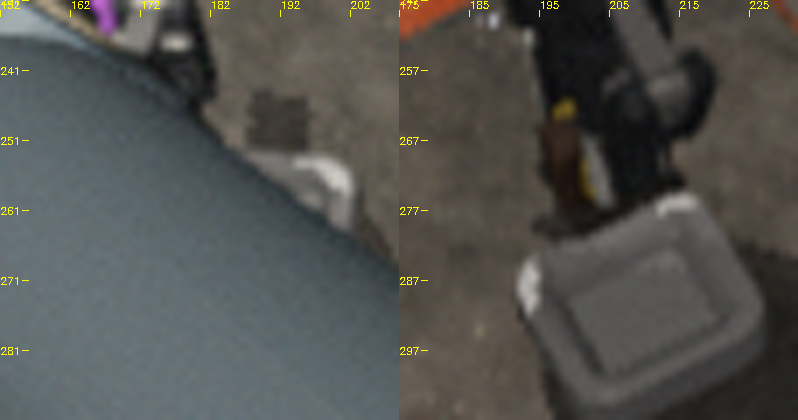

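The transformer hangs upright over the nest. The pocket floor centre reads about (210.4,290.9) in the scene view and (189.8,264.2) in the top view; I check both against the fit.

```bash
python3 - <<'E'
from h import *
print(pix('scene',[[210.4,290.9]],.006),pix('top',[[189.75,264.2]],.006))
# small nest floor, top: corners in tl crop
q=np.array([[556,130],[624,155],[605,196],[540,170]]).mean(0)/6+[165,195]-.42
print(pix('top',[q],.006))
# nearby references: board agrees in both views.  held-transformer foot seen in scene
o=monitor.get_obs();p=o['position']+[0,0,.0358];print(proj('scene',[p,p-[0,0,.017],p+[0,0,.015]]).round(1))
E
```

```text
[[0.44702468 0.33402601 0.006     ]] [[0.44781114 0.33734905 0.006     ]]
[[0.56588025 0.15285707 0.006     ]]
[[204.1 266.9]
 [205.  271.8]
 [203.3 262.4]]
```

```bash
python3 -m pendant '.002 -.0066 -.05 0 0 0 -1;0 0 -.05 0 0 0 -1;0 0 -.025 0 0 0 -1;0 0 0 0 0 0 -1'>/dev/null; python3 st.py .448 .337 .0231 -4;python3 -m pendant '0 0 -.017 0 0 0 -1;0 0 0 0 0 0 -1'>/dev/null; python3 st.py .448 .337 .0231 -4
```

```text
t 9.55 p [0.4486 0.3332 0.0315] yaw_y deg -4.19 z [-0.003 -0.003 -1.   ] w 0.0269 gf 59.7 F [-0.7  0.6 -1.4] q7 -1.14
units [-0.0011  0.0075 -0.0168] turn units 0.0021
t 9.75 p [0.4491 0.3359 0.0249] yaw_y deg -4.07 z [ 0.001  0.001 -1.   ] w 0.0268 gf 60.4 F [-0.2 -0.8 -1.7] q7 -1.15
units [-0.0023  0.0022 -0.0037] turn units 0.0008
```

```bash
python3 -m pendant '0 0 -.003 0 0 0 -1;0 0 0 0 0 0 -1'>/dev/null; python3 st.py .448 .337 .0231 -4;python3 -m pendant '0 0 0 0 0 0 .2;0 0 0 0 0 0 .2;0 0 0 0 0 0 .2;0 0 .06 0 0 0 .2;0 0 .1 0 0 0 .2;0 0 .04 0 0 0 .2;.06 -.06 0 0 0 0 .2;.06 -.06 0 0 0 0 .2;.06 -.06 0 0 0 0 .2;0 0 0 0 0 0 .2'>/dev/null; python3 st.py .604 .0325 .016 0.9
python3 - <<'E'
from h import *
crop('scene',180,262,57,60,7,'b2'); crop('top',160,235,57,60,7,'a2')
cv2.imwrite('pics/ab5.png',np.hstack([cv2.imread('pics/a2.png'),cv2.imread('pics/b2.png')]))
E
```

```text
t 9.95 p [0.4493 0.3358 0.0235] yaw_y deg -4.07 z [ 0.001  0.001 -1.   ] w 0.0267 gf 60.4 F [-0.5 -0.8 -1.7] q7 -1.15
units [-0.0025  0.0024 -0.0008] turn units 0.0007
t 10.95 p [0.5443 0.2386 0.1228] yaw_y deg -4.71 z [ 0.003 -0.003 -1.   ] w 0.0514 gf 0.0 F [-0.6 -0.  -0.7] q7 -0.84
units [ 0.1195 -0.4122 -0.2137] turn units 0.0623
```

View pics/ab5.png

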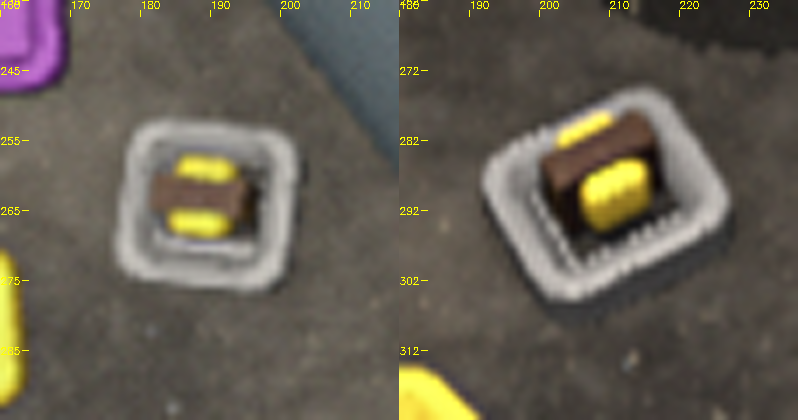

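The large transformer stands in its nest, well down in the pocket in both views. Next is the small transformer.

```bash
python3 -m pendant '.024 -.0824 0 0 0 .0124 .1;.024 -.0824 0 0 0 .0124 .1;.024 -.0824 0 0 0 .0124 .1;.024 -.0824 0 0 0 .0124 .1;.024 -.0824 0 0 0 .0124 .1;0 0 -.05 0 0 0 .1;0 0 -.05 0 0 0 .1;0 0 0 0 0 0 .1;0 0 0 0 0 0 .1'>/dev/null; python3 st.py .604 .0325 .015 0.9
```

```text
t 11.95 p [0.5985 0.0416 0.0734] yaw_y deg 1.67 z [-0.001  0.001 -1.   ] w 0.0472 gf 0.0 F [-0.6  0.2 -0.8] q7 -0.41
units [ 0.0111 -0.0181 -0.1168] turn units -0.0086
```

```bash
python3 -m pendant '.0111 -.0181 -.06 0 0 -.0086 .1;0 0 -.056 0 0 0 .1;0 0 0 0 0 0 .1;0 0 0 0 0 0 .1'>/dev/null; python3 st.py .604 .0325 .015 0.9;  python3 -m pendant '0 0 0 0 0 0 -1;0 0 0 0 0 0 -1;0 0 0 0 0 0 -1;0 0 0 0 0 0 -1'>/dev/null; python3 st.py .604 .0325 .015 0.9
```

```text
t 12.35 p [0.6051 0.032  0.0165] yaw_y deg 0.83 z [ 0.001  0.001 -1.   ] w 0.0469 gf 0.0 F [ 0.3  0.4 -0.1] q7 -0.45
units [-0.0022  0.0011 -0.003 ] turn units 0.0008
t 12.75 p [0.6058 0.0314 0.0175] yaw_y deg 0.76 z [ 0.003  0.001 -1.   ] w 0.0196 gf 58.5 F [-1.4  0.7  5.6] q7 -0.45
units [-0.0035  0.0022 -0.0049] turn units 0.0015
```

```bash
python3 -m pendant '0 0 .08 0 0 0 -1;0 0 .08 0 0 0 -1;0 0 0 0 0 0 -1'>/dev/null; python3 st.py .568 .153 .024 -23
sed 's/MORPH_CLOSE,np.ones((3,3)))/MORPH_OPEN,np.ones((5,5)))/; s/run(M,/run(["small_nest"],/' fit.py > fit2.py; python3 fit2.py
python3 - <<'E'
from h import *
t=cv2.imread('pics/raw_top0.png')[:,:,::-1];s=cv2.imread('pics/raw_scene0.png')[:,:,::-1]
c=[proj(n,[.568,.153,.01])[0].astype(int) for n in('top','scene')]
crop('top',c[0][0]-20,c[0][1]-20,40,40,10,'a',t);crop('scene',c[1][0]-20,c[1][1]-20,40,40,10,'b',s);print(c)
cv2.imwrite('pics/sn.png',np.hstack([cv2.imread('pics/a.png'),cv2.imread('pics/b.png')]))
E
```

```text
t 13.05 p [0.6093 0.0319 0.1019] yaw_y deg 0.75 z [ 0.013  0.001 -1.   ] w 0.0195 gf 59.0 F [ 1.2 -0.2 -1. ] q7 -0.39
units [-0.0826  0.2423 -0.1558] turn units -0.2639
small_nest top [ 0.5779  0.1486 -0.521 ] IoU 0.253 mask 114
small_nest scene [ 0.5808  0.1474 -0.5054] IoU 0.25 mask 118
[array([261, 220]), array([248, 218])]
```

View pics/sn.png

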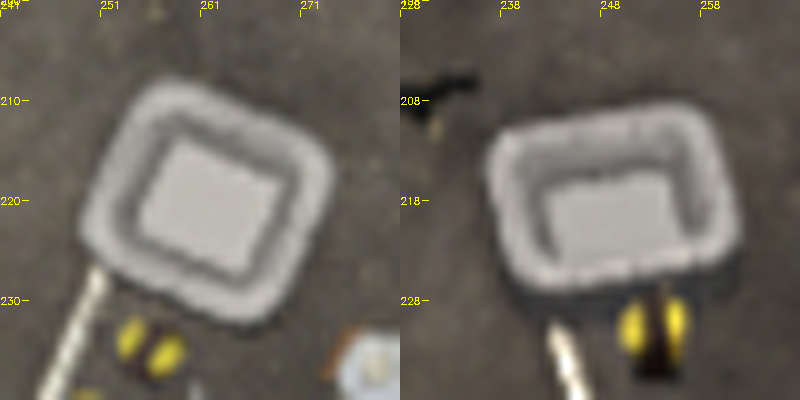

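In the crop, the small nest's rim centre is about top (261.3,219.7) and scene (249.3,217.0). The floor centre is about top (261.7,219.9), and the yaw is about -26°. That was my last permitted view, so from here I check by image code and forces only.

```bash
python3 - <<'E'
from h import *
print(pix('top',[[261.3,219.65]],.015),pix('top',[[261.65,219.9]],.006),pix('scene',[[249.3,217.05]],.017))
c=[[175,138],[288,183],[243,275],[138,218]]
w=pix('top',np.array(c)/10+[240.55,199.55],.006)[:,:2]
d=lambda a,b:w[b]-w[a]
for a,b in((0,1),(3,2)): v=-d(a,b);print('y-ax',np.degrees(np.arctan2(-v[0],v[1])),np.hypot(*v))
for a,b in((3,0),(2,1)): v=d(a,b);print('x-ax',np.degrees(np.arctan2(v[1],v[0])),np.hypot(*v))
E
```

```text
[[0.56978005 0.15286239 0.015     ]] [[0.57078832 0.152513   0.006     ]] [[0.56682443 0.15170822 0.017     ]]
y-ax -20.588352653686695 0.0327743744091495
y-ax -27.248963070611694 0.03214940861266326
x-ax -22.38877462828368 0.023804439143284718
x-ax -23.89448978224445 0.027567512958840964
```

```bash
python3 -m pendant '-.0145 .048 0 0 0 -.055 -1;-.0145 .048 0 0 0 -.055 -1;-.0145 .048 0 0 0 -.055 -1;-.0145 .048 0 0 0 -.055 -1;-.0145 .048 0 0 0 -.055 -1;0 0 -.06 0 0 0 -1;0 0 0 0 0 0 -1;0 0 0 0 0 0 -1;0 0 0 0 0 0 -1'>/dev/null; python3 st.py .5695 .1515 .0235 -24
```

```text
t 13.95 p [0.5691 0.1498 0.066 ] yaw_y deg -24.09 z [ 0.001  0.    -1.   ] w 0.0197 gf 59.0 F [ 0.1 -0.2 -0.1] q7 -1.0
units [ 0.0007  0.0034 -0.0851] turn units 0.001
```

```bash
python3 -m pendant '.0007 .0034 -.04 0 0 0 -1;0 0 -.038 0 0 0 -1;0 0 0 0 0 0 -1;0 0 0 0 0 0 -1'>/dev/null; python3 st.py .5695 .1515 .0235 -24; python3 -m pendant '0 0 -.005 0 0 0 -1;0 0 0 0 0 0 -1'>/dev/null; python3 st.py .5695 .1515 .0235 -24
```

```text
t 14.35 p [0.5693 0.1519 0.027 ] yaw_y deg -24.06 z [ 0.001  0.    -1.   ] w 0.0195 gf 59.0 F [ 0.1 -0.4 -0.9] q7 -1.03
units [ 0.0005 -0.0008 -0.0069] turn units 0.0007
t 14.55 p [0.5693 0.1523 0.0245] yaw_y deg -24.03 z [ 0.002  0.    -1.   ] w 0.0193 gf 59.0 F [ 0.2 -0.6  0.3] q7 -1.03
units [ 0.0005 -0.0015 -0.002 ] turn units 0.0004
```

```bash
python3 -m pendant '0 0 -.003 0 0 0 -1;0 0 0 0 0 0 -1;0 0 0 0 0 0 .15;0 0 0 0 0 0 .15;0 0 0 0 0 0 .15;0 0 .06 0 0 0 .15;0 0 .1 0 0 0 .15;0 0 0 0 0 0 .2'>/dev/null;  python3 -m pendant '-.0423 -.0685 0 0 0 .09 .76;-.0423 -.0685 0 0 0 .09 .76;-.0423 -.0685 0 0 0 .09 .76;-.0423 -.0685 0 0 0 .09 .76;-.0423 -.0685 0 0 0 .09 .76;-.0423 -.0685 0 0 0 .09 .76;0 0 0 0 0 0 .76;0 0 0 0 0 0 .76'>/dev/null;python3 st.py .4424 -.0534 .0065 25
cat > chk.py <<'E'
from fit import *
def B(hx,z0,z1): return [box(-hx,hx,-.6*hx-1,.6*hx+1,z0+6,z1+6)]
M['large_T']=(B(14,8,28),yel,(.449,.336,-.07)); M['small_T']=(B(11,7,22),yel,(.5693,.1525,-.42))
ims={n:imaging.capture(n) for n in('top','scene')}
for n in ims: cv2.imwrite(f'pics/raw_{n}1.png',ims[n][:,:,::-1])
run(['large_T','small_T','toroid'],ims)
E
python3 chk.py
```

```text
t 16.15 p [ 0.4415 -0.0543  0.1021] yaw_y deg 24.37 z [ 0.  0. -1.] w 0.075 gf 0.0 F [-0.   0.2  1.4] q7 0.16
units [ 0.0019  0.0018 -0.1912] turn units 0.0071
large_T top [ 0.4501  0.3368 -0.0239  0.8878] IoU 0.909 mask 95
large_T scene [ 0.4486  0.3351 -0.1243  0.7667] IoU 0.707 mask 106
small_T top [ 0.5704  0.1543 -0.4284  0.8046] IoU 0.795 mask 45
small_T scene [ 0.5551  0.1573 -0.184   0.8758] IoU 0.303 mask 105
toroid top [ 0.44   -0.0506  0.0633] IoU 0.277 mask 94
toroid scene [ 0.4474 -0.0607 -0.0783] IoU 0.645 mask 224
```

Both transformers read at their nest centres. Now the toroid.

```bash
python3 -m pendant '.0019 .0018 -.08 0 0 .007 .76;0 0 -.06 0 0 0 .76;0 0 -.045 0 0 0 .76;0 0 0 0 0 0 .76;0 0 0 0 0 0 .76'>/dev/null;python3 st.py .4424 -.0534 .0065 25; python3 -m pendant '0 0 -.006 0 0 0 -1;0 0 0 0 0 0 -1;0 0 0 0 0 0 -1;0 0 0 0 0 0 -1;0 0 0 0 0 0 -1'>/dev/null;python3 st.py .4424 -.0534 .0065 25
```

```text
t 16.75 p [ 0.4434 -0.0508  0.0098] yaw_y deg 25.36 z [ 0.     0.001 -1.   ] w 0.0752 gf 0.0 F [-0.3  1.4  0.3] q7 0.01
units [-0.0019 -0.0053 -0.0066] turn units -0.004
t 17.25 p [ 0.4434 -0.0522  0.0081] yaw_y deg 25.22 z [ 0.002 -0.001 -1.   ] w 0.0492 gf 60.7 F [-2.2  0.9  7.1] q7 0.0
units [-0.002  -0.0024 -0.0032] turn units -0.0024
```

```bash
python3 -m pendant '0 0 .06 0 0 0 -1;0 0 .04 0 0 0 -1;.003 .095 0 0 0 .041 -1;.003 .095 0 0 0 .041 -1;.003 .0926 0 0 0 .041 -1;0 0 0 0 0 0 -1;0 0 0 0 0 0 -1;0 0 0 0 0 0 -1'>/dev/null;python3 st.py .4477 .0891 .0131 36.2
python3 - <<'E'
from h import *
a=imaging.capture('top');b=imaging.capture('scene')
cv2.imwrite('pics/raw_top2.png',a[:,:,::-1]);cv2.imwrite('pics/raw_scene2.png',b[:,:,::-1])
for n,i in(('top',a),('scene',b)):
    H=cv2.cvtColor(i,cv2.COLOR_RGB2HSV).astype(int); m=((H[...,0]<16)&(H[...,1]>90)&(H[...,2]>90))
    for nm,P in(('old',[.4424,-.0534,.01]),('held',[.448,.089,.06])):
        c=proj(n,P)[0].astype(int); s=m[c[1]-10:c[1]+11,c[0]-10:c[0]+11]; ys,xs=np.nonzero(s); print(n,nm,c,s.sum(),(xs.mean()-10,ys.mean()-10) if s.sum() else '')
E
```

```text
t 18.05 p [0.4471 0.0876 0.0568] yaw_y deg 36.18 z [ 0.    -0.001 -1.   ] w 0.0491 gf 62.8 F [-0.5 -0.3 -0.9] q7 -0.07
units [ 0.0013  0.003  -0.0874] turn units 0.0002
top old [339 270] 0 
top held [284 265] 1 (np.float64(10.0), np.float64(10.0))
scene old [345 212] 0 
scene held [300 223] 205 (np.float64(0.49756097560975654), np.float64(-0.30243902439024417))
```

Toroid is held and centred where expected. Lowering it into the ring nest.

```bash
python3 -m pendant '.0013 .003 -.05 0 0 0 -1;0 0 -.03 0 0 0 -1;0 0 0 0 0 0 -1;0 0 0 0 0 0 -1'>/dev/null;python3 st.py .4477 .0891 .0131 36.2; python3 -m pendant '0 0 -.005 0 0 0 -1;0 0 0 0 0 0 -1'>/dev/null;python3 st.py .4477 .0891 .0131 36.2
```

```text
t 18.55 p [0.4478 0.0897 0.0167] yaw_y deg 36.2 z [-0. -0. -1.] w 0.0492 gf 62.9 F [-0.7  0.4 -1.1] q7 -0.15
units [-0.0002 -0.0012 -0.0072] turn units 0.0
t 18.75 p [0.4482 0.0903 0.0146] yaw_y deg 36.25 z [ 0.001  0.    -1.   ] w 0.0495 gf 62.9 F [ 0.9  0.1 -1.2] q7 -0.15
units [-0.0011 -0.0024 -0.003 ] turn units -0.0006
```

```bash
python3 -m pendant '0 0 -.002 0 0 0 -1;0 0 0 0 0 0 .6;0 0 0 0 0 0 .6;0 0 0 0 0 0 .6;0 0 .06 0 0 0 .6;0 0 .08 0 0 0 .5'>/dev/null;  python3 -m pendant '.0043 .0219 0 0 0 -.092 .1;.0043 .0219 0 0 0 -.092 .1;.0043 .0219 0 0 0 -.092 .1;.0043 .0219 0 0 0 -.092 .1;.0043 .0219 0 0 0 -.092 .1;.0043 .0219 0 0 0 -.092 .1;.0043 .0219 0 0 0 -.092 .1;.0043 .0219 0 0 0 -.092 .1;.0043 .0219 0 0 0 -.092 .1;.0043 .0219 0 0 0 -.092 .1;.0043 .0219 0 0 0 -.092 .06;0 0 0 0 0 0 .06'>/dev/null;python3 st.py .4716 .2108 .0045 -54.9
cat > chk2.py <<'E'
from fit import *
ims={n:imaging.capture(n) for n in('top','scene')}
for n in ims: cv2.imwrite(f'pics/raw_{n}3.png',ims[n][:,:,::-1])
M['toroid']=([cyl(26,0,5,22)],M['toroid'][1],(.448,.09,0)); M['toroid']=(M['toroid'][0],lambda h,s,v:(h<16)&(s>90)&(v>70),(.448,.09,0))
run(['toroid','board'],ims)
E
python3 chk2.py
```

```text
t 20.55 p [0.4715 0.2129 0.0834] yaw_y deg -54.62 z [ 0.001  0.001 -1.   ] w 0.0453 gf 0.0 F [-0.9 -0.5  0.2] q7 -1.63
units [ 0.0002 -0.0042 -0.1577] turn units -0.0031
toroid top [0.4497 0.0908 0.1785] IoU 0.875 mask 288
toroid scene [0.4512 0.0861 0.098 ] IoU 0.806 mask 316Traceback (most recent call last):
  File "chk2.py", line 5, in <module>
    run(['toroid','board'],ims)
    ~~~^^^^^^^^^^^^^^^^^^^^^^^^
  File "fit.py", line 24, in run
    L=cv2.connectedComponents(m)[1]; ids=L[R-9:R+10,R-9:R+10]; ids=ids[ids>0]; m=(L==np.bincount(ids).argmax()).astype(np.uint8)
                                                                                     ~~~~~~~~~~~~~~~~~~~~~~~^^
ValueError: attempt to get argmax of an empty sequence
```

```bash
python3 -m pendant '0 -.0042 -.08 0 0 -.003 .06;0 0 -.05 0 0 0 .06;0 0 0 0 0 0 .06;0 0 0 0 0 0 .06'>/dev/null;python3 st.py .4716 .2108 .0045 -54.9; python3 -m pendant '0 0 -.018 0 0 0 .06;0 0 0 0 0 0 .06;0 0 0 0 0 0 .06'>/dev/null;python3 st.py .4716 .2108 .0045 -54.9
```

```text
t 21.05 p [0.4713 0.2083 0.0183] yaw_y deg -55.03 z [-0.001 -0.    -1.   ] w 0.045 gf 0.0 F [-0.1 -0.4  0.2] q7 -1.67
units [ 0.0005  0.0051 -0.0276] turn units 0.0014
t 21.35 p [0.4718 0.2089 0.0097] yaw_y deg -55.05 z [ 0.001  0.    -1.   ] w 0.0451 gf 0.0 F [-0.9  0.6 -0.7] q7 -1.68
units [-0.0004  0.0037 -0.0104] turn units 0.0017
```

```bash
python3 -m pendant '-.0004 .0037 -.0095 0 0 0 .06;0 0 0 0 0 0 .06;0 0 0 0 0 0 .06'>/dev/null;python3 st.py .4716 .2108 .0045 -54.9; python3 -m pendant '0 0 0 0 0 0 -1;0 0 0 0 0 0 -1;0 0 0 0 0 0 -1;0 0 0 0 0 0 -1'>/dev/null;python3 st.py .4716 .2108 .0045 -54.9
```

```text
t 21.65 p [0.4711 0.2108 0.0044] yaw_y deg -55.04 z [-0. -0. -1.] w 0.0455 gf 0.0 F [-0.   0.8 -0.2] q7 -1.69
units [ 0.0009 -0.      0.0003] turn units 0.0016
t 22.05 p [0.4713 0.2108 0.0048] yaw_y deg -55.06 z [ 0.  0. -1.] w 0.0204 gf 58.6 F [-1.3  0.1  5.4] q7 -1.69
units [ 0.0006  0.0001 -0.0005] turn units 0.0018
```

```bash
python3 -m pendant '0 0 .08 0 0 0 -1;0 0 .08 0 0 0 -1;-.009 -.0505 0 0 0 .0911 -1;-.009 -.0505 0 0 0 .0911 -1;-.009 -.0505 0 0 0 .0911 -1;-.009 -.0505 0 0 0 .0911 -1;-.009 -.0505 0 0 0 .0911 -1;-.009 -.0505 0 0 0 .0911 -1;-.009 -.0505 0 0 0 .0911 -1;-.009 -.0505 0 0 0 .0911 -1'>/dev/null;python3 -m pendant '-.009 -.0505 0 0 0 .0911 -1;-.009 -.0505 0 0 0 .0911 -1;-.009 -.0505 0 0 0 .0911 -1;-.009 -.0505 0 0 0 .0911 -1;-.009 -.0505 0 0 0 .0911 -1;-.009 -.0505 0 0 0 .0911 -1;-.009 -.0505 0 0 0 .0911 -1;-.009 -.0505 0 0 0 .0911 -1;0 0 0 0 0 0 -1;0 0 0 0 0 0 -1'>/dev/null;python3 st.py .3996 -.1935 .04 76.1
```

```text
t 24.05 p [ 0.3989 -0.1937  0.0841] yaw_y deg 75.94 z [-0.     0.001 -1.   ] w 0.0202 gf 58.8 F [0.  0.4 0.1] q7 1.26
units [ 0.0014  0.0004 -0.0882] turn units 0.0018
```

```bash
cat > chk3.py <<'E'
from fit import *
import sys
z=float(sys.argv[1]); p=list(map(float,sys.argv[2:5]))
ims={n:imaging.capture(n) for n in('top','scene')}
for n in ims: cv2.imwrite(f'pics/raw_{n}4.png',ims[n][:,:,::-1])
for n in ims:   # overlay test: fraction of predicted outline that is green, and green px outside it
    im=ims[n];H=cv2.cvtColor(im,cv2.COLOR_RGB2HSV).astype(int); m=M['board'][1](*np.moveaxis(H,2,0)).astype(np.uint8)
    def score(q,full=False):
        P=box(-24,24,-40,40,0,3); C,s=np.cos(q[2]),np.sin(q[2]); P=np.c_[q[0]+C*P[:,0]-s*P[:,1],q[1]+s*P[:,0]+C*P[:,1],P[:,2]+z]
        uv=proj(n,P); h=cv2.convexHull(uv.astype(np.float32)); c=uv.mean(0); r=np.zeros((m.shape[0]*4,m.shape[1]*4),np.uint8)
        cv2.fillConvexPoly(r,((h+.5)*4-.5).round().astype(np.int32),1); M4=np.kron(m,np.ones((4,4),np.uint8))
        x0,x1,y0,y1=[int(v*4) for v in (c[0]-35,c[0]+35,c[1]-35,c[1]+35)]
        r=r[y0:y1,x0:x1];g=M4[y0:y1,x0:x1]; a=(r&g).sum();return (a/16,g.sum()/16,r.sum()/16)
    print(n,'in,green,model',score(p))
    # green outside weighs 1, model uncovered weighs 0.3 (hand hides part)
    f=lambda q:(lambda s:(s[1]-s[0])+.3*(s[2]-s[0]))(score(q))
    p0=np.array(p);r=minimize(f,p0,method='Nelder-Mead',options=dict(initial_simplex=np.vstack([p0]+[p0+d for d in np.diag([.006,.006,.08])]),xatol=2e-4,fatol=.1,maxfev=120))
    print(r.x.round(4),score(r.x))
E
python3 chk3.py .079 .4096 -.217 2.899
```

```text
top in,green,model (np.float64(53.75), np.float64(59.0), np.float64(696.1875))
[ 0.4244 -0.21    2.8154] (np.float64(58.0), np.float64(59.0), np.float64(685.5))
scene in,green,model (np.float64(145.4375), np.float64(159.5), np.float64(466.75))
[ 0.4076 -0.2155  2.8441] (np.float64(146.1875), np.float64(158.0), np.float64(460.4375))
```

```bash
python3 -m pendant '.0014 .0004 -.07 0 0 .0018 -1;0 0 -.05 0 0 0 -1;0 0 0 0 0 0 -1;0 0 0 0 0 0 -1'>/dev/null;python3 st.py .3996 -.1935 .0158 76.1;python3 -m pendant '0 0 -.008 0 0 0 -1;0 0 0 0 0 0 -1;0 0 0 0 0 0 -1'>/dev/null;python3 st.py .3996 -.1935 .0158 76.1
```

```text
t 24.55 p [ 0.4004 -0.192   0.0247] yaw_y deg 76.4 z [-0.     0.001 -1.   ] w 0.0202 gf 58.9 F [-0.1  0.8 -1.1] q7 1.14
units [-0.0015 -0.0031 -0.0178] turn units -0.0034
t 24.85 p [ 0.4004 -0.1934  0.0211] yaw_y deg 76.28 z [ 0.001 -0.001 -1.   ] w 0.0202 gf 58.9 F [-0.2  0.2 -0.2] q7 1.13
units [-0.0017 -0.0002 -0.0105] turn units -0.002
```

```bash
python3 -m pendant '0 0 -.007 0 0 0 -1;0 0 0 0 0 0 -1;0 0 0 0 0 0 -1'>/dev/null;python3 st.py .3996 -.1935 .0158 76.1;python3 -m pendant '0 0 -.003 0 0 0 -1;0 0 0 0 0 0 -1'>/dev/null;python3 st.py .3996 -.1935 .0158 76.1;python3 -m pendant '0 0 -.002 0 0 0 -1;0 0 0 0 0 0 -1'>/dev/null;python3 st.py .3996 -.1935 .0158 76.1
```

```text
t 25.15 p [ 0.3998 -0.1932  0.0168] yaw_y deg 76.27 z [-0.  0. -1.] w 0.0208 gf 58.9 F [ 1.2 -0.9 -0.4] q7 1.13
units [-0.0004 -0.0006 -0.0021] turn units -0.0019
t 25.35 p [ 0.3998 -0.1931  0.0152] yaw_y deg 76.28 z [-0.  0. -1.] w 0.0205 gf 58.9 F [-0.4  0.3 -0.1] q7 1.12
units [-0.0005 -0.0007  0.0011] turn units -0.002
t 25.55 p [ 0.3999 -0.1931  0.0143] yaw_y deg 76.29 z [-0.  0. -1.] w 0.0205 gf 59.0 F [ 0.6 -0.9  0.9] q7 1.12
units [-0.0005 -0.0008  0.0029] turn units -0.0021
```

```bash
python3 -m pendant '.0097 -.0024 0 0 0 0 -1;.0097 -.0024 0 0 0 0 -1;.0097 -.0024 0 0 0 0 -1;0 0 0 0 0 0 -1;0 0 0 0 0 0 -1'>/dev/null;python3 st.py .4336 -.2019 .0143 76.1;python3 -m pendant '.0097 -.0024 0 0 0 0 -1;.0097 -.0024 0 0 0 0 -1;0 0 0 0 0 0 -1;0 0 0 0 0 0 -1'>/dev/null;python3 st.py .4336 -.2019 .0143 76.1
```

```text
t 26.05 p [ 0.4157 -0.197   0.0146] yaw_y deg 76.29 z [ 0.002 -0.    -1.   ] w 0.0206 gf 59.2 F [ 0.5 -0.   0.6] q7 1.12
units [ 0.0359 -0.0097 -0.0006] turn units -0.0021
t 26.45 p [ 0.4215 -0.1986  0.0146] yaw_y deg 76.24 z [-0.006 -0.    -1.   ] w 0.0204 gf 60.8 F [-7.5  3.2 13.2] q7 1.13
units [ 0.0243 -0.0065 -0.0007] turn units -0.0016
```

Contact with the clip's lip, with about 8 N push as described, but I'm pressing down slightly. Ease up 1 mm and continue in small steps.

```bash
python3 -m pendant '0 0 .002 0 0 0 -1;.005 -.0012 0 0 0 0 -1;0 0 0 0 0 0 -1'>/dev/null;python3 st.py .4336 -.2019 .0143 76.1;python3 -m pendant '.005 -.0012 0 0 0 0 -1;0 0 0 0 0 0 -1;0 0 0 0 0 0 -1'>/dev/null;python3 st.py .4336 -.2019 .0143 76.1
```

```text
t 26.75 p [ 0.4224 -0.1989  0.0147] yaw_y deg 76.23 z [-0.009  0.001 -1.   ] w 0.0206 gf 60.1 F [-8.3  2.5  9.5] q7 1.13
units [ 0.0224 -0.006  -0.0008] turn units -0.0015
t 27.05 p [ 0.4223 -0.1989  0.0147] yaw_y deg 76.23 z [-0.014  0.001 -1.   ] w 0.0204 gf 60.9 F [-13.3   3.7  16.1] q7 1.13
units [ 0.0226 -0.0059 -0.0007] turn units -0.0014
```

The push tilts the tool slightly nose-down, pressing the board's edge into the base. I pitch the nose up a little and raise 0.5 mm.

```bash
python3 -m pendant '0 0 .001 -.0046 -.0185 0 -1;0 0 0 0 0 0 -1;0 0 0 0 0 0 -1'>/dev/null;python3 st.py .4336 -.2019 .0143 76.1;python3 -m pendant '.005 -.0012 0 0 0 0 -1;0 0 0 0 0 0 -1;0 0 0 0 0 0 -1'>/dev/null;python3 st.py .4336 -.2019 .0143 76.1
```

```text
t 27.35 p [ 0.4245 -0.1995  0.0148] yaw_y deg 76.23 z [ 0.02  -0.006 -1.   ] w 0.0204 gf 59.6 F [-6.9  2.9  4.3] q7 1.11
units [ 0.0182 -0.0049 -0.001 ] turn units -0.0014
t 27.65 p [ 0.4244 -0.1995  0.0147] yaw_y deg 76.22 z [ 0.015 -0.006 -1.   ] w 0.0205 gf 60.7 F [-11.1   4.5  12.9] q7 1.11
units [ 0.0185 -0.0049 -0.0007] turn units -0.0013
```

Raising and pitching did free it (2 mm gained, up-force 16→4 N). The arm's compliance presses down as it pushes, so I add lift with each push.

```bash
python3 -m pendant '0 0 .003 -.0015 -.006 0 -1;0 0 0 0 0 0 -1;0 0 0 0 0 0 -1'>/dev/null;python3 st.py .4336 -.2019 .0143 76.1;python3 -m pendant '.004 -.001 .002 -.001 -.004 0 -1;0 0 0 0 0 0 -1;0 0 0 0 0 0 -1'>/dev/null;python3 st.py .4336 -.2019 .0143 76.1; python3 -c "
from cell import monitor as m
o=m.get_obs();print(o['wrist_torque'],o['wrist_force'])"
```

```text
t 27.95 p [ 0.4312 -0.2009  0.017 ] yaw_y deg 76.27 z [ 0.037 -0.009 -0.999] w 0.0205 gf 58.8 F [-1.6  0.4 -1.7] q7 1.11
units [ 0.0049 -0.002  -0.0054] turn units -0.0019
t 28.25 p [ 0.4334 -0.2012  0.0182] yaw_y deg 76.28 z [ 0.044 -0.011 -0.999] w 0.0211 gf 58.8 F [-3.4  1.3 -2. ] q7 1.11
units [ 0.0004 -0.0013 -0.0078] turn units -0.002
[ 0.36054159  0.78734719 -0.09848136] [-3.40421106  1.32250026 -1.98874489]
```

It slid in almost to the computed home with a low force. Now level the board and set it down, then push to the stops.

```bash
python3 -m pendant '0 0 0 .0035 .014 0 -1;0 0 -.002 .0035 .0137 0 -1;0 0 0 0 0 0 -1;0 0 0 0 0 0 -1'>/dev/null;python3 st.py .4336 -.2019 .0148 76.1; python3 -m pendant '.003 -.0007 0 0 0 0 -1;0 0 0 0 0 0 -1;0 0 0 0 0 0 -1'>/dev/null;python3 st.py .4336 -.2019 .0148 76.1
```

```text
t 28.65 p [ 0.4318 -0.2006  0.0168] yaw_y deg 76.27 z [-0.003  0.001 -1.   ] w 0.0202 gf 59.1 F [-5.9  2.6  0.5] q7 1.13
units [ 0.0036 -0.0026 -0.004 ] turn units -0.0019
t 28.95 p [ 0.4317 -0.2006  0.0165] yaw_y deg 76.26 z [-0.006  0.001 -1.   ] w 0.0206 gf 59.1 F [-8.3  3.7  0.3] q7 1.13
units [ 0.0038 -0.0026 -0.0035] turn units -0.0018
```

```bash
python3 -m pendant '0 0 -.002 0 0 0 -1;0 0 0 0 0 0 -1;0 0 0 0 0 0 -1'>/dev/null;python3 st.py .4336 -.2019 .0148 76.1; python3 -m pendant '0 0 -.002 0 0 0 -1;0 0 0 0 0 0 -1;0 0 0 0 0 0 -1'>/dev/null;python3 st.py .4336 -.2019 .0148 76.1
```

```text
t 29.25 p [ 0.4315 -0.2005  0.0155] yaw_y deg 76.26 z [-0.006  0.001 -1.   ] w 0.0205 gf 59.2 F [-8.5  5.   1.3] q7 1.13
units [ 0.0042 -0.0027 -0.0014] turn units -0.0018
t 29.55 p [ 0.4314 -0.2005  0.0148] yaw_y deg 76.26 z [-0.006  0.001 -1.   ] w 0.0206 gf 59.6 F [-9.5  3.8  3.9] q7 1.13
units [ 0.0045 -0.0028  0.    ] turn units -0.0018
```

```bash
python3 -m pendant '.004 -.001 .002 -.001 -.004 0 -1;0 0 0 0 0 0 -1;0 0 0 0 0 0 -1'>/dev/null;python3 st.py .4336 -.2019 .0148 76.1; python3 -m pendant '.004 -.001 .001 -.001 -.004 0 -1;0 0 0 0 0 0 -1;0 0 0 0 0 0 -1'>/dev/null;python3 st.py .4336 -.2019 .0148 76.1
```

```text
t 29.85 p [ 0.4316 -0.2006  0.0151] yaw_y deg 76.26 z [-0.003  0.    -1.   ] w 0.0204 gf 59.2 F [-11.5   5.3   1.4] q7 1.13
units [ 0.0039 -0.0027 -0.0006] turn units -0.0017
t 30.15 p [ 0.4318 -0.2006  0.0151] yaw_y deg 76.25 z [-0.    -0.001 -1.   ] w 0.0202 gf 59.3 F [-13.    5.8   1.6] q7 1.13
units [ 0.0036 -0.0026 -0.0005] turn units -0.0016
```

Flat, square and about 13 N with no movement or vertical load: a hard stop within 2 mm of the computed home. Ease off, release with a small opening, lift clear and measure.

```bash
python3 -m pendant '-.006 .0015 0 0 0 0 -1;0 0 0 0 0 0 -1;0 0 0 0 0 0 -.2;0 0 0 0 0 0 -.2;0 0 0 0 0 0 -.2'>/dev/null;python3 st.py .4336 -.2019 .0148 76.1;python3 -m pendant '0 0 .02 0 0 0 -.2;0 0 .06 0 0 0 -.2;0 0 .1 0 0 0 -.2;0 0 .1 0 0 0 -.2;0 .1 0 0 0 0 -.2;0 .1 0 0 0 0 -.2;0 .1 0 0 0 0 -.2;0 .1 0 0 0 0 -.2;0 0 0 0 0 0 -.2'>/dev/null;python3 st.py
cat > chk4.py <<'E'
from fit import *
ims={n:imaging.capture(n) for n in('top','scene')}
for n in ims: cv2.imwrite(f'pics/raw_{n}5.png',ims[n][:,:,::-1])
c,s=np.cos(-.243),np.sin(-.243); o=np.array([.456,-.228])+[c*-.014,s*-.014]
# visible part of board: board x from -24+~20 (clip) .. use part outside clip: full hull, compare both ways
M['board']=([box(-24,24,-40,40,10,13),box(12,20,-32,-8,13,22)],M['board'][1],(o[0],o[1],np.pi-.243))
run(['board'],ims)
for n in ims:
    H=cv2.cvtColor(ims[n],cv2.COLOR_RGB2HSV).astype(int);m=M['board'][1](*np.moveaxis(H,2,0)).astype(np.uint8)
    u=proj(n,[o[0],o[1],.013])[0].astype(int);k=m[u[1]-25:u[1]+25,u[0]-32:u[0]+32]
    print(n,u);print('\n'.join(''.join('#' if v else '.' for v in r) for r in k))
E
python3 chk4.py
```

```text
t 30.65 p [ 0.4374 -0.2022  0.0173] yaw_y deg 76.3 z [ 0.016 -0.004 -1.   ] w 0.0342 gf 0.7 F [-1.5  1.  -0.6] q7 1.13
units [-0.0076  0.0006 -0.005 ] turn units -0.0022
t 31.55 p [0.4376 0.0055 0.1591] yaw_y deg 77.04 z [ 0.02  -0.001 -1.   ] w 0.0341 gf 0.0 F [ 0.4  0.1 -0. ] q7 0.93
board top [ 0.4423 -0.2222  2.888 ] IoU 0.666 mask 421
board scene [ 0.4401 -0.2225  2.8932] IoU 0.704 mask 316
top [405 271]
................................................................
................................................................
................................................................
................................................................
................................................................
................................................................
................................................................
................................................................
................................................................
................................................................
.....................................
[... 5128 characters left out ...]
..................................................
................................................................
................................................................
................................................................
................................................................
................................................................
................................................................
................................................................
................................................................
................................................................
................................................................
```

The board lies under the clip (the clip covers its middle) and is square (2.890 vs 2.899). For its depth I compare its rear edge directly with the base's front edge in the same camera.

```bash
cat > edge.py <<'E'
from h import *
import sys
def prof(f,mode,z,ys,n='top'):
    im=cv2.GaussianBlur(cv2.imread(f),(3,3),.6).astype(np.float32) ; B,G,R=[im[...,i] for i in range(3)]
    sig=(G-R) if mode=='green' else (R-B)   # wood: R-B large
    c,s=np.cos(-.243),np.sin(-.243); xs=np.arange(-.06,-.020,.0005); out=[]
    for y in ys:
        P=np.c_[.456+c*xs-s*y,-.228+s*xs+c*y,xs*0+z]; uv=proj(n,P).astype(np.float32)
        v=cv2.remap(sig,uv[:,0].reshape(-1,1),uv[:,1].reshape(-1,1),cv2.INTER_LINEAR).ravel()
        if mode=='wood': v=-v
        lo=np.median(v[:16]); hi=np.percentile(v[30:60],75) ; t=(lo+hi)/2
        i=np.nonzero((v[:-1]<t)&(v[1:]>=t))[0]; out.append(xs[i[0]]+.0005*(t-v[i[0]])/(v[i[0]+1]-v[i[0]]) if len(i) else np.nan)
    return np.array(out)
ys=np.linspace(-.034,.034,9)
for n in('top','scene'):
    print(n,'base front',(prof(f'pics/raw_{n}0.png','wood',.010,ys,n)*1e3).round(1))
    print(n,'board rear',(prof(f'pics/raw_{n}5.png','green',.013,ys,n)*1e3).round(1))
E
python3 edge.py
```

```text
top base front [-39.  -39.5 -39.4 -39.2 -39.1 -39.2 -39.6 -39.8 -39.5]
top board rear [-38.9 -39.2 -39.4 -39.2 -39.  -39.3 -39.5 -39.5 -39.2]
scene base front [-47.1 -47.2 -47.1 -47.  -47.  -47.3 -47.6 -47.7 -47.4]
scene board rear [-44.8 -44.8 -44.9 -45.  -44.5 -45.6 -45.9 -45.9 -44.8]
```

The board's rear edge is flush with the base front: 1 mm from home, well within 4.5 mm. All the other parts went down to their floors without contact force. Handing in.

```bash
python3 -c "
from cell import job
print(job.sign_off())"
```

```text
the job is handed in; nothing more can be done
None
```

I handed the job in at about 32 s of robot time, with no verdict shown: by my own camera and force checks, both transformers and the toroid are in their nests, and the board is flat under the clip, about 1 mm from home.

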